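Unlock the engraver's cover and hold it at the struts' balance point

ROBOT

A 6-joint arm with a two-finger parallel gripper is mounted at the origin on the work surface. World frame = base frame: x ahead of the robot, y to its left, z up, the work surface at z = 0. Lengths are in m, angles in rad, forces in N, time in s.
With the tool pointing down it reaches from about 0.35 to 0.975 m from the base axis. Payload 4.9 kg.
Tool frame: the origin (TCP) lies between the finger pads; the fingertips stand 25 mm ahead of it and the grasp point (between the pads) lies 6 mm ahead of it; z points along the fingers, y is the line along which they close (so a half turn about z gives the same grasp; the last joint's range is limited). The gripper opens to 85 mm and grips with 20 to 120 N. Pads are 22 mm wide; open, the fingers measure 114 mm over their backs; the gripper's body (76 mm by 85 mm) begins 54 mm behind the grasp point. The pads swing forward as they close: fully open they stand 13 mm farther back than shut.
Start: joints at [-1.248, 0.053, 1.613, -0, 1.476, -0.119], TCP at [0.267, -0.565, 0.256] pointing down, gripper open.
Joint ranges: [-3.01, 3.01], [-1.01, 2.22], [0.06, 2.58], [-1.02, 4.17], [0.09, 2.62], [-3.14, 3.14]. Speed limits (rad/s): [2.57, 2.57, 3.14, 3.14, 3.14, 3.14].

INTERFACE

Orientations are given as a unit quaternion [w, x, y, z].
In Python, from plant import manip gives the robot as it stands.
- The arm moves only by the shell command python3 -m inch 'ROWS'. ROWS is JSON, a list of rows, each a list of 3 entries, a list of its own where there are three numbers: the shift along the tool's x, y, z in m, then the turn, a rotation vector about the tool's x, y, z in rad, then the opening, from 0 (shut) to 1 (fully open). A call has 1 to 8 rows; each row shifts and turns the commanded pose from where the row before left it, along the tool's axes as they then stand; what a row does not reach is not made up. A row lasts 1/10 s, in which the tool goes at most 50 mm and 8.59 degrees, less where a joint would pass 70% of its speed; a pose out of reach is approached as far as the arm can. A call with a gripper value outside its range is refused whole. The fingers move at their own pace and stop on an object; the grip force is fixed at half the most. Time passes only in rows, so rows that do not move let the fingers close. It gives the time, the measured TCP pose, the force, the opening and the grip force at its end, in the units of the state.
- manip.state(): the state, without advancing time (a new reading comes with each control period).
- manip.grab_frame(name): name is "side" or "top"; returns (picture, depth): 384x512x3 uint8, red, green, blue; 384x512 float32, m along the optical axis (not along the pixel's ray), 0 where there is no reading.
- manip.camera_params(name): a dict with "camera_matrix" (3x3 intrinsics, pixels), "rvec" (rotation vector, rad) and "tvec" (3), from world to camera coordinates, as OpenCV has them. Camera axes: x right, y down, z forward; pixel columns grow to the right and rows downward; lengths in m; the calibration is good to about 2 mm. A picture is of the moment at which its call begins. camera_params takes no time and is no camera call.
- manip.job_done(): hands the job in; it is judged then, once.
Trained networks look in the newest picture that a camera, given by its name, has taken for a name from the list of things; names that differ only in an ending like _2 or _b are one class to them, and where a whole thing is asked for, a point or a joint stands for the part that bears it (a point fixed in the world has none). Each returns a list of dicts, best first, with "score" (0 to 1); they miss things now and then, are a little off and sometimes report something else, mostly with a low value. They report only what shows in the picture. A call takes as long as a camera call.
- manip.look_for(camera, label): "point" ([x, y, z] in m, in world coordinates, good to about 4 mm: the middle of the surface that is visible of it).
The state is a dict: "time": time; "joint_pos": joint angles; "joint_vel": joint speeds; "joint_efforts": joint torques, N m; "tool_pos": TCP position; "tool_rot": TCP orientation; "contact_force": force on the tool from outside, world axes, zero at the start; "ft_torque": the same for the moment, N m; "gripper_width": opening from 0.0 (shut) to 1.0 (fully open); "grasp_force": force on a finger pad.
Only numpy, scipy, OpenCV 4.12 (cv2) and the standard library are available. Lean on these libraries where they do the work, as an engineer would, in place of code of your own. Each camera call takes 0.05 s, during which the arm holds its last target. There are 200 camera calls.

TASK

The engraver has just been set up on the bench and I want to adjust its cover's gas struts: slide the transport lock on the front apron all the way to its release stop, then lift the cover by its handle until it is past its balance point and the struts take over, keeping hold so that it does not fly up to its open stop. Then bring it back and hold it steady just below the balance point, a few degrees on the side where it would fall shut, and finish like that: still holding it, not letting go. Leave the other things on and around the machine where they are.

Things in the scene. Friction and masses are not known exactly. Their poses are not given: they have to be found in the camera images.
- machine: Desktop engraver, grey case fixed to the bench. Origin under it, on the bench; +x points to its hinge side, +y to its left end. Case x -0.165 to 0.140, y -0.190 to 0.190. Low front apron x -0.165 to -0.103, its flat top 60 mm up. Behind it the white cover with clear window: top 131 mm up when shut, upright front panel at x -0.106. Red stop button at the apron's right end, 84 mm high.
- lock (a joint): Transport lock: a black ribbed grip sliding along the machine's +y (to its left end) on the apron. 0 = locked (end nearest the handle), 0.045 m = its other end stop, fully released; starts near 0. About 2 N of friction; stays where it is left. Locked, its tongue stands over a lug on the cover's front and blocks the cover; clear of it from about 0.018 m on.
- lock_grip (a point): Middle of the lock's grip, 88 mm above the bench, moves with it; at lock = 0 it is at machine x -0.139, y 0.115. The grip is a block 28 mm along machine x, 14 mm along y, from 64 to 97 mm above the bench: pinch it from above across the 14 mm. Its 14 mm wide tongue reaches 14 mm further towards the cover, 80 to 86 mm up.
- cover (a joint): Cover's hinge angle: 0 = shut (start), grows as its front rises, open stop 1.25 rad. 0.95 kg, sprung by a gas strut at each side. Balance point 0.70 rad (40 degrees): below it the cover falls shut, above it the struts push it open to the stop; almost no friction. Lift needed at the handle: 5.5 N shut, 2 N at 0.5 rad, 1 N at 0.6, 0 at 0.70; at 0.8 it pulls up with 1 N.
- cover_handle (a point): Middle of the cover's handle, moves with the cover: round steel bar, 12 mm diameter, 80 mm long along machine y, on two end legs that hold its centre 42 mm in front of the front panel. Shut: centre 105 mm above the bench, machine x -0.148, y 0, 45 mm above the apron. Pinched fore and aft by fingers that stay pointing down, it turns between them as the cover swings.
- cover_hinge (a point): Point on the hinge axis at mid width, 98 mm above the bench, machine x 0.125; the axis is parallel to machine y. At cover angle a the handle bar's centre lies 0.273 cos a - 0.007 sin a (m) from it towards machine -x, and 0.273 sin a + 0.007 cos a above it.
- pliers: Bystander, to be left alone: small steel flat-nose pliers, 165 mm long, lying flat on the bench in front of the engraver, 11 mm high; its +x is the nose.
- lighter: Bystander, to be left alone: white disposable lighter, 77 x 25 x 12 mm, lying on the right of the bench; origin under its middle.
- cabochon: Bystander, to be left alone: turquoise domed stone, 34 mm across, 10 mm high, lying just in front of the engraver's left end; origin under its centre.
- tile: Bystander, to be left alone: brass pendant plate with a white flower disc, 36 x 36 x 5 mm, lying just in front of the engraver's left half; origin under its centre.
- bench_pin: Bystander, to be left alone: wooden bench pin (slotted board), 225 x 75 x 18 mm, lying on the left of the bench; origin under its middle.
- slab: Bystander, to be left alone: white soldering slab, 160 x 120 x 25 mm, beads on top, on the left of the bench; origin under its centre.
- dish: Bystander, to be left alone: little steel findings bowl, 42 mm across, 15 mm high, standing on the engraver's front apron right of the cover's handle, about 105 mm from the machine's middle; origin under its centre.
- hammer: Bystander, to be left alone: chasing hammer, 230 mm long, lying on the right of the bench; origin under its middle.

How it is judged:
On the way, in this order (a step that is already met when the one before it is completed fails the run):
1. the transport lock is slid home against its release stop (within 3 mm), the cover still shut (value of joint lock above 0.042 m and value of joint cover below 0.1 rad), for 0.2 s.
2. the cover is raised past its balance point (beyond 0.72 rad) (value of joint cover above 0.72 rad), for 0.2 s.
At the end, for the whole second after the job is handed in: The cover stands still between 0.52 and 0.68 rad, 1 to 10 degrees below its 0.70 rad balance point (slower than 0.05 rad/s), held there by the fingers (contact force above 0.1 N), with the transport lock within 3 mm of its release stop (value of joint cover between 0.52 and 0.68 rad and value of joint lock above 0.042 m and velocity of joint cover between -0.05 and 0.05 rad/s and contact force between cover and the fingers above 0.1 N); the arm keeps its last pose, push and grip.
It fails at once if the cover flew up towards its open stop (past 1.1 rad) (value of joint cover above 1.1 rad).
It fails at once if something else on the bench or machine was pushed more than 25 mm (distance of any of pliers, lighter, cabochon, tile, bench_pin, slab, dish, hammer from where it was at the start of the episode above 0.025 m).
It also fails if it takes over 58 s, if anything falls off the work surface, if the arm or the gripper's body presses on something with over 40 N, if the wrist force passes 120 N, or if a joint passes its speed limit or range.

## Working session

There is one attempt and no reset: what is moved stays moved. The work goes in short steps, Python scripts to look and compute and a shell command to move; the robot and the scene stay as the last step left them, time stands still between calls to the robot, and variables do not carry over. Pictures are saved under pics/ and viewed, at most 10 in all, crops included, and the job is handed in when it is done.

```bash
mkdir -p pics
python3 - <<'E'
from plant import manip
import cv2,numpy as np
s=manip.state();print(s['time'],s['tool_pos'],s['tool_rot'],s['gripper_width'])
ims=[]
for c in('top','side'):
    im,d=manip.grab_frame(c);ims.append(im);np.save(f'{c}_d.npy',d)
    for l in('lock_grip','cover_handle','machine','cover_hinge','dish'):
        print(c,l,[(np.round(r['point'],3).tolist(),round(r['score'],2)) for r in manip.look_for(c,l)[:2]])
cv2.imwrite('pics/a.png',cv2.resize(np.vstack(ims)[:,:,::-1],(512,768))[:384]);cv2.imwrite('pics/b.png',ims[1][:,:,::-1])
E
```

```text
0.0 [ 0.26704534 -0.56444096  0.25506735] [-1.03218726e-03  9.75700855e-01  2.19104460e-01 -1.11053703e-04] 0.9991333987941381
top lock_grip []
top cover_handle [([0.635, 0.072, 0.129], 0.87), ([0.401, 0.004, 0.01], 0.34)]
top machine [([0.614, 0.07, 0.131], 0.7)]
top cover_hinge [([0.612, 0.069, 0.129], 0.7)]
top dish []
side lock_grip [([0.502, 0.192, 0.09], 0.71), ([0.6, 0.132, 0.132], 0.4)]
side cover_handle [([0.625, 0.098, 0.128], 0.89), ([0.37, 0.363, 0.018], 0.6)]
side machine [([0.6, 0.132, 0.131], 0.58), ([0.428, 0.223, 0.003], 0.34)]
side cover_hinge [([0.602, 0.135, 0.129], 0.69)]
side dish []
```

View pics/a.png

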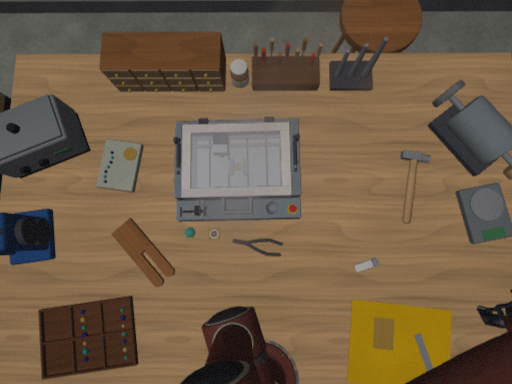

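View pics/b.png

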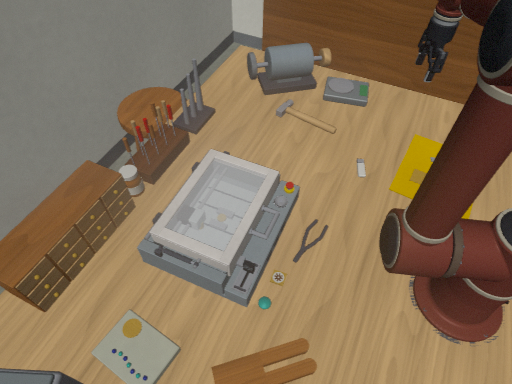

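The top view shows the engraver at about (175-300, 118-220) with its apron toward the robot. The lock is at about (193,210), the dish at (271,208) and the button at (292,209). The side view agrees, with the lock at (247,272). Next I fit the machine pose from depth.

```bash
cat > h.py <<'E'
import numpy as np,cv2
from plant import manip
def cloud(c,d):
    p=manip.camera_params(c);K=np.array(p['camera_matrix']);R=cv2.Rodrigues(np.array(p['rvec'],float))[0];t=np.array(p['tvec'],float).ravel()
    v,u=np.mgrid[:384,:512];P=np.stack([(u-K[0,2])/K[0,0]*d,(v-K[1,2])/K[1,1]*d,d],-1)
    W=(P-t)@R; W[d<=0]=np.nan; return W
E
python3 - <<'E'
from h import *
m={}
for c in('top','side'):
    W=cloud(c,np.load(f'{c}_d.npy'));P=W.reshape(-1,3)
    k=(P[:,0]>.44)&(P[:,0]<.83)&(P[:,1]>-.2)&(P[:,1]<.33)
    P=P[k]
    b=P[(P[:,2]<.02)];print(c,'bench z',np.median(b[:,2]))
    a=P[(P[:,2]>.03)&(P[:,2]<.15)]
    print(' all',cv2.minAreaRect(a[:,:2].astype(np.float32)))
    q=P[(P[:,2]>.12)&(P[:,2]<.14)]
    print(' cover',cv2.minAreaRect(q[:,:2].astype(np.float32)),np.median(q[:,2]))
    q=P[(P[:,2]>.054)&(P[:,2]<.066)]
    print(' apron',cv2.minAreaRect(q[:,:2].astype(np.float32)),len(q))
    for z0,z1 in((.088,.1),(.1,.117)):
        q=P[(P[:,2]>z0)&(P[:,2]<z1)&(P[:,0]<.54)];print(z0,len(q),np.round(q[:12],3).tolist())
E
```

```text
top bench z 0.001076511749126539
 all ((0.6252598762512207, 0.07262764126062393), (0.30647847056388855, 0.3806401491165161), 1.4674575328826904)
 cover ((0.6412615776062012, 0.07280619442462921), (0.21836744248867035, 0.31629446148872375), 1.5391309261322021) 0.13005776182631534
 apron ((0.5063130855560303, 0.06872312724590302), (0.0658113956451416, 0.37897124886512756), 1.5362489223480225) 1943
0.088 108 [[0.536, 0.254, 0.09], [0.536, 0.245, 0.089], [0.536, -0.048, 0.099], [0.536, -0.051, 0.098], [0.537, -0.054, 0.095], [0.537, -0.057, 0.095], [0.537, -0.06, 0.094], [0.536, -0.063, 0.097], [0.537, -0.066, 0.093], [0.537, -0.069, 0.094], [0.536, -0.072, 0.097], [0.536, -0.075, 0.096]]
0.1 317 [[0.537, -0.062, 0.115], [0.537, -0.065, 0.115], [0.537, -0.071, 0.115], [0.537, -0.074, 0.113], [0.537, -0.077, 0.114], [0.537, -0.08, 0.113], [0.537, -0.082, 0.116], [0.537, -0.085, 0.115], [0.533, 0.071, 0.116], [0.534, 0.053, 0.114], [0.534, 0.042, 0.115], [0.534, 0.039, 0.113]]
side bench z -0.0008132574113035868
 all ((0.6253113150596619, 0.06994664669036865), (0.3069339096546173, 0.382339
[... 173 characters left out ...]
((0.6231584548950195, 0.06920021772384644), (0.2993948757648468, 0.38236960768699646), 1.5459147691726685) 2466
0.088 185 [[0.537, -0.086, 0.1], [0.537, -0.088, 0.093], [0.537, -0.078, 0.1], [0.537, -0.088, 0.089], [0.537, -0.079, 0.094], [0.537, -0.072, 0.098], [0.536, -0.07, 0.095], [0.537, -0.064, 0.097], [0.536, -0.064, 0.093], [0.537, -0.057, 0.096], [0.536, -0.057, 0.092], [0.536, -0.048, 0.098]]
0.1 458 [[0.536, -0.083, 0.112], [0.536, -0.075, 0.116], [0.537, -0.084, 0.106], [0.537, -0.076, 0.11], [0.537, -0.069, 0.113], [0.537, -0.077, 0.105], [0.537, -0.071, 0.107], [0.536, -0.06, 0.115], [0.537, -0.072, 0.101], [0.536, -0.062, 0.108], [0.536, -0.053, 0.114], [0.537, -0.064, 0.101]]
```

```bash
R='';python3 -m inch '[[[0.033,-0.036,0],[0,0,0],1],[[0.033,-0.036,0],[0,0,0],1],[[0.033,-0.036,0],[0,0,0],1],[[0.033,-0.036,0],[0,0,0],1],[[0.033,-0.036,0],[0,0,0],1],[[0.033,-0.036,0],[0,0,0],1],[[0.033,-0.036,0],[0,0,0],1],[[0.033,-0.036,0],[0,0,0],1]]'
python3 -m inch '[[[0.033,-0.036,0],[0,0,0],1],[[0.033,-0.036,0],[0,0,0],1],[[0.033,-0.036,0],[0,0,0],1],[[0.033,-0.036,0],[0,0,0],1],[[0.033,-0.036,0],[0,0,0],1],[[0.033,-0.036,0],[0,0,0],1],[[0,0,0],[0,0,0.14],0.6],[[0,0,0],[0,0,0.14],0.6]]'
python3 - <<'E'
from h import *
th=.026;o=np.array([.6378,.0716])
Rm=np.array([[np.cos(th),-np.sin(th)],[np.sin(th),np.cos(th)]])
for c in('top','side'):
    P=cloud(c,np.load(f'{c}_d.npy')).reshape(-1,3);P=P[P[:,0]>.4]
    L=np.c_[(P[:,:2]-o)@Rm,P[:,2]]
    for n,k in(('lock',(abs(L[:,0]+.139)<.025)&(abs(L[:,1]-.12)<.05)&(abs(L[:,2]-.096)<.006)),('handle',(abs(L[:,0]+.148)<.012)&(abs(L[:,1])<.03)&(abs(L[:,2]-.106)<.008)),('dish',(abs(L[:,0]+.135)<.03)&(abs(L[:,1]+.105)<.035)&(abs(L[:,2]-.075)<.006))):
        q=L[k];print(c,n,len(q),q.min(0).round(3),q.max(0).round(3),q.mean(0).round(3))
s=manip.state();R=cv2.Rodrigues
from scipy.spatial.transform import Rotation as Ro
w=s['tool_rot'];M=Ro.from_quat([*w[1:],w[0]]).as_matrix()
print(s['time'],s['tool_pos'],M.round(3).tolist(),s['joint_pos'])
E
```

```text
time: 1.4
tool_pos: [0.3829, -0.19, 0.2566]
tool_rot: [0.0, 0.976, 0.219, 0.0]
contact_force: [1.8, -0.2, -0.3]
gripper_width: 1.001
grasp_force: 0.0
time: 2.2
tool_pos: [0.4694, 0.09, 0.2563]
tool_rot: [0.0, 0.997, 0.08, -0.0]
contact_force: [0.4, -0.0, 0.5]
gripper_width: 0.69
grasp_force: 0.0
top lock 49 [-0.152  0.115  0.091] [-0.126  0.127  0.101] [-0.139  0.121  0.098]
top handle 84 [-0.153 -0.029  0.104] [-0.141  0.029  0.114] [-0.148 -0.     0.11 ]
top dish 82 [-0.153 -0.139  0.069] [-0.105 -0.081  0.081] [-0.13  -0.103  0.074]
side lock 71 [-0.152  0.111  0.09 ] [-0.125  0.126  0.1  ] [-0.138  0.12   0.095]
side handle 98 [-0.153 -0.029  0.103] [-0.141  0.029  0.112] [-0.148  0.     0.109]
side dish 62 [-0.154 -0.135  0.069] [-0.105 -0.083  0.077] [-0.129 -0.109  0.073]
2.2 [0.46940381 0.08998176 0.25631647] [[0.987, 0.159, -0.0], [0.159, -0.987, -0.0], [-0.0, 0.0, -1.0]] [ 3.35598729e-02 -3.11365466e-01  1.94378834e+00 -7.51092119e-05
  1.50939853e+00  1.44443754e+00]
```

```bash
python3 -m inch '[[[0,0,0],[0,0,0.134],0.5],[[0.014,-0.048,0],[0,0,0],0.5],[[0.015,-0.048,0],[0,0,0],0.5],[[0,0,0.04],[0,0,0],0.5],[[0,0,0.04],[0,0,0],0.5],[[0,0,0],[0,0,0],0.5],[[0,0,0],[0,0,0],0.5]]'
python3 -c "
from plant import manip
print(manip.state()['tool_pos'])"
```

```text
time: 2.9
tool_pos: [0.4953, 0.1845, 0.1763]
tool_rot: [0.0, 1.0, 0.014, -0.001]
contact_force: [-0.3, -0.4, 1.0]
gripper_width: 0.5
grasp_force: 0.0
[0.49530723 0.18453874 0.1763002 ]
```

```bash
python3 -m inch '[[[0,-0.002,0.03],[0,0,0],0.5],[[0,0,0.03],[0,0,0],0.5],[[0,0,0.019],[0,0,0],0.5],[[0,0,0],[0,0,0],0.5],[[0,0,0],[0,0,0],0],[[0,0,0],[0,0,0],0],[[0,0,0],[0,0,0],0],[[0,0,0],[0,0,0],0]]'
```

```text
time: 3.7
tool_pos: [0.4977, 0.187, 0.1006]
tool_rot: [-0.0, 1.0, 0.014, 0.003]
contact_force: [-1.3, -0.2, 6.6]
gripper_width: 0.152
grasp_force: 59.8
```

```bash
python3 -m inch '[[[0,-0.008,0],[0,0,0],0],[[0,-0.008,0],[0,0,0],0],[[0,-0.008,0],[0,0,0],0],[[0,-0.008,0],[0,0,0],0],[[0,-0.006,0],[0,0,0],0],[[0,-0.003,0],[0,0,0],0],[[0,0,0],[0,0,0],0]]'
```

```text
time: 4.4
tool_pos: [0.4966, 0.2269, 0.1006]
tool_rot: [0.001, 1.0, 0.014, 0.002]
contact_force: [-0.6, -6.3, 8.1]
gripper_width: 0.146
grasp_force: 60.3
```

```bash
python3 -m inch '[[[0,-0.002,0],[0,0,0],0],[[0,-0.002,0],[0,0,0],0],[[0,0,0],[0,0,0],0],[[0,0,0],[0,0,0],0],[[0,0,0],[0,0,0],0]]'
```

```text
time: 4.9
tool_pos: [0.4966, 0.2273, 0.1006]
tool_rot: [0.005, 1.0, 0.014, 0.002]
contact_force: [-1.1, -18.6, 11.3]
gripper_width: 0.148
grasp_force: 60.8
```

```bash
python3 -m inch '[[[0,0.003,0],[0,0,0],0],[[0,0,0],[0,0,0],0.4],[[0,0,0],[0,0,0],0.4],[[0,0,0],[0,0,0],0.4],[[0,0,-0.02],[0,0,0],0.4],[[0,0,-0.04],[0,0,0],0.4],[[0,0,-0.04],[0,0,0],0.4],[[0,0,0],[0,0,0],0.4]]'
python3 -m inch '[[[0,0.04,0],[0,0,0],0.4],[[0,0.04,0],[0,0,0],0.4],[[0,0.04,0],[0,0,0],0.4],[[0,0.04,0],[0,0,0],0.4],[[0,0,0],[0,0,-0.145],0.4],[[0,0,0],[0,0,-0.145],0.4],[[0,0,0],[0,0,-0.145],0.4],[[0,0,0],[0,0,-0.145],0.4]]'
python3 -m inch '[[[0,0,0],[0,0,-0.145],0.4],[[0,0,0],[0,0,-0.145],0.4],[[0,0,0],[0,0,-0.145],0.4],[[0,0,0],[0,0,-0.145],0.4],[[0,0,0],[0,0,-0.145],0.4],[[0,0,0],[0,0,-0.145],0.4],[[0,0,0],[0,0,-0.12],0.4],[[0,0,0],[0,0,0],0.4]]'
python3 - <<'E'
from h import *
from scipy.spatial.transform import Rotation as Ro
d=manip.grab_frame('side');cv2.imwrite('pics/c.png',cv2.resize(d[0][130:320,130:330,::-1],(600,570)))
s=manip.state();w=s['tool_rot'];M=Ro.from_quat([*w[1:],w[0]]).as_matrix()
print(s['time'],s['tool_pos'],M.round(3).tolist())
t=np.array([.4898,.0677,.111]);print('delta tool',(M.T@(t-s['tool_pos'])).round(4), 'yaw err',np.arctan2(M[1,0],M[0,0])-np.pi/2-.026)
E
```

```text
time: 5.7
tool_pos: [0.4977, 0.2302, 0.2046]
tool_rot: [-0.002, 1.0, 0.014, 0.006]
contact_force: [0.3, 0.1, 0.3]
gripper_width: 0.399
grasp_force: 0.0
time: 6.5
tool_pos: [0.4985, 0.0688, 0.1965]
tool_rot: [-0.0, 0.953, 0.302, -0.0]
contact_force: [-0.1, -0.1, 0.2]
gripper_width: 0.4
grasp_force: 0.0
time: 7.3
tool_pos: [0.4985, 0.069, 0.1965]
tool_rot: [-0.0, 0.697, 0.717, -0.0]
contact_force: [0.0, -0.1, 0.0]
gripper_width: 0.399
grasp_force: 0.0
7.35 [0.49855631 0.06899466 0.19665969] [[-0.025, 1.0, -0.001], [1.0, 0.025, 0.0], [0.0, -0.001, -1.0]]
delta tool [-0.0011 -0.0087  0.0857] yaw err -0.0009665703250895975
```

View pics/c.png

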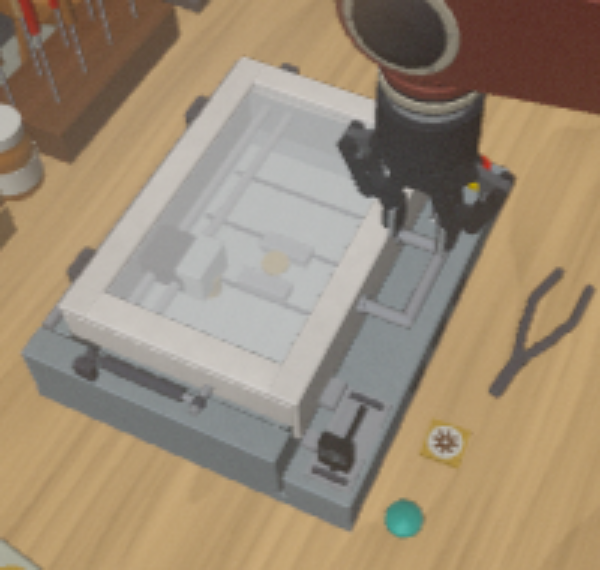

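The lock grip now sits at the released end of its slot, around (335,450), and the cover is still shut. Next I grasp the handle.

```bash
python3 -m inch '[[[-0.001,-0.009,0.01],[0,0,0],0.4],[[0,0,0],[0,0,0],0.4],[[0,0,0.03],[0,0,0],0.4],[[0,0,0.03],[0,0,0],0.4],[[0,0,0.016],[0,0,0],0.4],[[0,0,0],[0,0,0],0.4]]'
```

```text
time: 7.95
tool_pos: [0.4888, 0.0675, 0.1099]
tool_rot: [-0.001, 0.698, 0.716, -0.001]
contact_force: [-0.2, -0.7, 0.6]
gripper_width: 0.4
grasp_force: 0.0
```

```bash
python3 -m inch '[[[0,0,0],[0,0,0],0],[[0,0,0],[0,0,0],0],[[0,0,0],[0,0,0],0],[[0,0,0],[0,0,0],0],[[0,0,0],[0,0,0],0]]'
python3 - <<'E'
import numpy as np
a=np.arange(0,.81,.05);print(np.c_[a,.273*np.cos(a)-.007*np.sin(a),.273*np.sin(a)+.007*np.cos(a)].round(4))
x=-(.273*np.cos(a)-.007*np.sin(a));z=.273*np.sin(a)+.007*np.cos(a);print(np.c_[a[1:],np.diff(x),-np.diff(z)].round(4))
E
```

```text
time: 8.45
tool_pos: [0.4913, 0.0675, 0.1114]
tool_rot: [0.002, 0.698, 0.716, 0.002]
contact_force: [6.5, -0.1, -5.9]
gripper_width: 0.115
grasp_force: 58.3
[[0.     0.273  0.007 ]
 [0.05   0.2723 0.0206]
 [0.1    0.2709 0.0342]
 [0.15   0.2689 0.0477]
 [0.2    0.2662 0.0611]
 [0.25   0.2628 0.0743]
 [0.3    0.2587 0.0874]
 [0.35   0.254  0.1002]
 [0.4    0.2487 0.1128]
 [0.45   0.2428 0.125 ]
 [0.5    0.2362 0.137 ]
 [0.55   0.2291 0.1487]
 [0.6    0.2214 0.1599]
 [0.65   0.2131 0.1708]
 [0.7    0.2043 0.1812]
 [0.75   0.195  0.1912]
 [0.8    0.1852 0.2007]]
[[ 5.00e-02  7.00e-04 -1.36e-02]
 [ 1.00e-01  1.40e-03 -1.36e-02]
 [ 1.50e-01  2.00e-03 -1.35e-02]
 [ 2.00e-01  2.70e-03 -1.34e-02]
 [ 2.50e-01  3.40e-03 -1.32e-02]
 [ 3.00e-01  4.00e-03 -1.30e-02]
 [ 3.50e-01  4.70e-03 -1.28e-02]
 [ 4.00e-01  5.30e-03 -1.26e-02]
 [ 4.50e-01  5.90e-03 -1.23e-02]
 [ 5.00e-01  6.60e-03 -1.20e-02]
 [ 5.50e-01  7.10e-03 -1.16e-02]
 [ 6.00e-01  7.70e-03 -1.13e-02]
 [ 6.50e-01  8.30e-03 -1.09e-02]
 [ 7.00e-01  8.80e-03 -1.04e-02]
 [ 7.50e-01  9.30e-03 -1.00e-02]
 [ 8.00e-01  9.80e-03 -9.50e-03]]
```

```bash
python3 -m inch '[[[0,0.003,-0.0136],[0,0,0],0],[[0,0.0014,-0.0136],[0,0,0],0],[[0,0.002,-0.0135],[0,0,0],0],[[0,0.0027,-0.0134],[0,0,0],0],[[0,0.0034,-0.0132],[0,0,0],0],[[0,0.004,-0.013],[0,0,0],0],[[0,0,0],[0,0,0],0]]'
```

```text
time: 9.15
tool_pos: [0.5061, 0.0679, 0.1945]
tool_rot: [-0.001, 0.697, 0.717, -0.001]
contact_force: [-10.0, -0.9, -1.3]
gripper_width: 0.113
grasp_force: 58.8
```

```bash
python3 -m inch '[[[0,0.0035,-0.0128],[0,0,0],0],[[0,0.0053,-0.0126],[0,0,0],0],[[0,0.0059,-0.0123],[0,0,0],0],[[0,0.0066,-0.012],[0,0,0],0],[[0,0.0071,-0.0116],[0,0,0],0],[[0,0.0077,-0.0113],[0,0,0],0],[[0,0,0],[0,0,0],0]]'
```

```text
time: 9.85
tool_pos: [0.5443, 0.0689, 0.2692]
tool_rot: [0.001, 0.697, 0.717, 0.001]
contact_force: [-7.1, 0.1, 3.1]
gripper_width: 0.115
grasp_force: 58.8
```

```bash
python3 -m inch '[[[0,0.0078,-0.0107],[0,0,0],0],[[0,0.0088,-0.0102],[0,0,0],0],[[0,0.0093,-0.01],[0,0,0],0],[[0,0,0],[0,0,0],0],[[0,0,0],[0,0,0],0],[[0,0,0],[0,0,0],0],[[0,0,0],[0,0,0],0]]'
python3 - <<'E'
from h import *
im,d=manip.grab_frame('side');cv2.imwrite('pics/d.png',cv2.resize(im[100:320,130:330,::-1],(545,600)))
W=cloud('side',d);np.save('W.npy',W)
P=W.reshape(-1,3);th=.026;o=np.array([.6378,.0716]);Rm=np.array([[np.cos(th),-np.sin(th)],[np.sin(th),np.cos(th)]])
L=np.c_[(P[:,:2]-o)@Rm,P[:,2]]
# cover frame strip, left rail at y .13-.155
k=(L[:,1]>.13)&(L[:,1]<.155)&(L[:,2]>.15)&(L[:,0]>-.15)&(L[:,0]<.12)
q=L[k];f=np.polyfit(q[:,0],q[:,2],1);r=q[:,2]-np.polyval(f,q[:,0]);q=q[abs(r)<.006];f=np.polyfit(q[:,0],q[:,2],1);print('angle',np.arctan(-f[0]),len(q))
print(manip.state()['tool_pos'])
E
```

```text
time: 10.55
tool_pos: [0.5695, 0.0696, 0.2997]
tool_rot: [0.001, 0.697, 0.717, 0.001]
contact_force: [-6.9, -0.1, 5.3]
gripper_width: 0.115
grasp_force: 59.6
angle 0.4882199503751902 129
[0.56946589 0.06961503 0.29970222]
```

View pics/d.png

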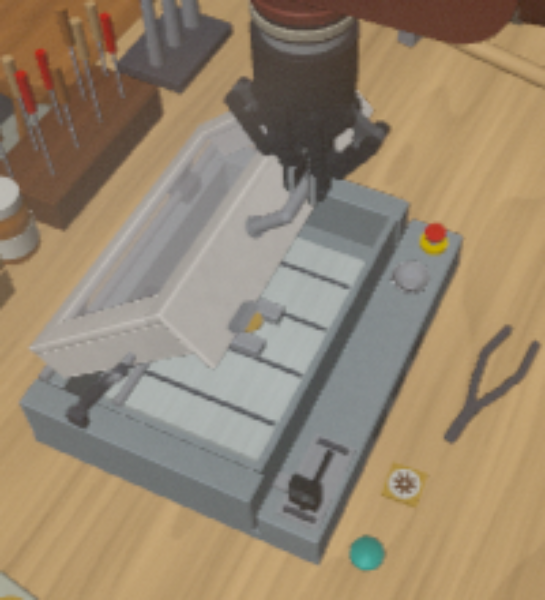

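The cover is up, with the handle between the fingers at about (305,185). The lock is at its release end, around (305,490), and the bystanders have not moved. Now I check the angle.

```bash
cat > ang.py <<'E'
from h import *
def ang(W):
    P=W.reshape(-1,3);th=.026;o=np.array([.6378,.0716]);Rm=np.array([[np.cos(th),-np.sin(th)],[np.sin(th),np.cos(th)]])
    L=np.c_[(P[:,:2]-o)@Rm,P[:,2]];L=L[(abs(L[:,1])<.16)&(L[:,2]>.1)]
    u=.125-L[:,0];v=L[:,2]-.098;A=np.arange(.3,1.1,.01);n=[]
    for a in A:
        r=u*np.cos(a)+v*np.sin(a);h=v*np.cos(a)-u*np.sin(a)
        n.append(((abs(h-.031)<.003)&(r>0)&(r<.235)).sum())
    n=np.array(n);i=np.argmax(n);k=slice(max(i-5,0),i+6);return A[i],(A[k]*n[k]).sum()/n[k].sum(),n[k].tolist()
E
python3 -c "
from ang import *
print(ang(np.load('W.npy')))"
```

```text
(np.float64(0.7500000000000004), np.float64(0.7468978374347506), [817, 1078, 1500, 2187, 2434, 2864, 2698, 1709, 936, 677, 533])
```

```bash
python3 -m inch '[[[0,-0.0046,0.005],[0,0,0],0],[[0,-0.0046,0.0051],[0,0,0],0],[[0,-0.0044,0.0052],[0,0,0],0],[[0,-0.0043,0.0053],[0,0,0],0],[[0,-0.0041,0.0055],[0,0,0],0],[[0,-0.004,0.0056],[0,0,0],0],[[0,0,0],[0,0,0],0],[[0,0,0],[0,0,0],0]]'
python3 -m inch '[[[0,0,0],[0,0,0],0],[[0,0,0],[0,0,0],0],[[0,0,0],[0,0,0],0],[[0,0,0],[0,0,0],0],[[0,0,0],[0,0,0],0],[[0,0,0],[0,0,0],0],[[0,0,0],[0,0,0],0],[[0,0,0],[0,0,0],0]]'
python3 -c "
from ang import *
im,d=manip.grab_frame('side');cv2.imwrite('pics/e.png',cv2.resize(im[100:320,130:330,::-1],(545,600)));print(ang(cloud('side',d)))
p=manip.state()['tool_pos'];x=.273-(p[0]-.4913);z=.007+p[2]-.1114;print(p,np.arctan2(z,x)-.0256)"
```

```text
time: 11.4
tool_pos: [0.5434, 0.0689, 0.2685]
tool_rot: [0.002, 0.697, 0.717, 0.001]
contact_force: [-11.1, -0.7, 8.7]
gripper_width: 0.114
grasp_force: 59.9
time: 12.2
tool_pos: [0.5436, 0.0689, 0.2688]
tool_rot: [0.002, 0.697, 0.717, 0.002]
contact_force: [-11.3, -0.3, 9.5]
gripper_width: 0.116
grasp_force: 59.9
(np.float64(0.6000000000000003), np.float64(0.5978602495833506), [1087, 1429, 2010, 2919, 3442, 4071, 3862, 2576, 1424, 994, 787])
[0.54359473 0.06894017 0.26880784] 0.6146421833083265
```

View pics/e.png

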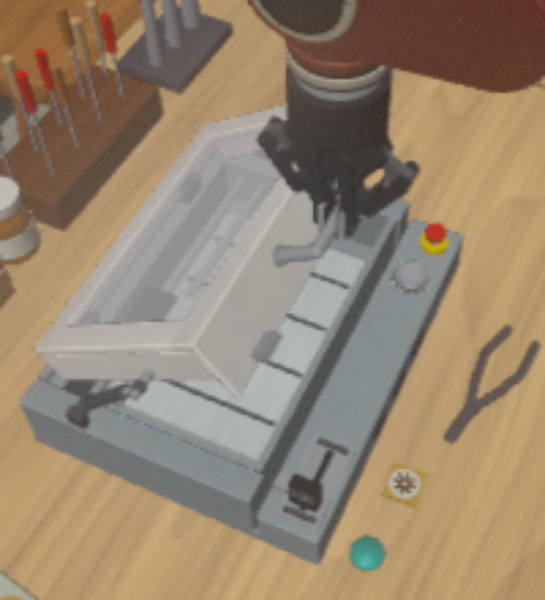

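The cover is steady at about 0.60 rad with the handle still gripped at about (340,220). The lock is at its release end, so I hand the job in.

```bash
python3 -c "
from plant import manip
print(manip.job_done())"
```

```text
the job is handed in; nothing more can be done
None
```

I slid the lock to its release stop, raised the cover to about 0.75 rad, brought it back to about 0.60 rad and handed in with the gripper still holding it; the hand-in returned no verdict.

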